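# Unclamp the plate carrier and hold it home in the reader

## Task

The plate carrier of the microplate reader is clamped where it stands on its loading rails. Slacken the black wing knob on the carrier by about a quarter turn anticlockwise, then push the carrier by its blue grip into the reader, against the sprung plunger, until its front plate rests on the two steel stops, without slamming it or forcing the clamp. There is no latch and the plate is read only while the carrier is held home: finish while still holding it pressed lightly against the stops, with the clamp left slack and the things around it left where they are.

Things in the scene. Friction and masses are not known exactly. Their poses are not given: they have to be found in the camera images.
- reader: Microplate reader, fixed: a cream housing 280 wide, 260 deep, 140 mm high with a dark grey loading deck 215 mm wide before it. Origin at bench level, mid-width, 140 mm in front of the housing's face. z is up, x lies across, the carrier slides into the housing along the reader's -y. The housing fills y from -140 to -400 mm, the deck reaches y = +216 mm.
- carrier: Aluminium plate carrier with a white microplate, 0.6 to 1.1 kg, on two level guide rods. Origin mid-width on the inner (housing-side) face of its upright front plate (250 wide, 6 thick, 52 high, middle tab up to 122 mm above the bench), 60 mm above the bench; axes as the reader's. Starts 90 to 150 mm short of the stops. Held fast while clamped; slack, it slides with 1.5 N friction and stays put.
- push_grip (a point): Centre to grasp of the blue upright grip on the carrier: a tab 14 mm thick along the slide (carrier y), 48 mm wide across (x), from 56 to 106 mm above the bench; this point is 91 mm above the bench. It stands 150 mm outward (+y) of the carrier's origin.
- knob_grip (a point): Centre to grasp of the black wing knob's bar, on the knob's upright axis, 94 mm above the bench, 75 mm outward (+y) of the carrier's origin. Bar 10 thick, 46 long, 82 to 104 mm above the bench, over a 44 x 40 mm block topped at 70 mm. The point turns with the knob, the bar lies along its y axis (red mark on its +y half). At joint 0 the bar lies along the slide.
- clamp_knob (a joint): Angle of the wing knob, rad: 0 is hard tight, it grows anticlockwise seen from above, from about 0.6 the carrier is free, 1.6 is the slack end. It starts between 0.1 and 0.3. It turns stiffly (about 0.2 N m) and stays where it is left.
- plunger (a joint): How far the brass sprung plunger above the housing's slot is pressed in, m: 0 out, 0.012 with the carrier on the stops. Tip 12 mm diameter, 106 mm above the bench, 12 mm outward of the stop faces. It pushes back with 4 N at first touch, 10 N with the carrier on the stops.
- end_stop: The two fixed steel stop bolts, 14 mm diameter, one at each side of the slot (112 mm either side of the middle). Origin midway between their faces, 60 mm above the bench; axes as the reader's. The carrier is home when its origin comes level (along y) with this one.
- tube_rack: Blue rack of capped sample tubes, 62 x 130 mm, 106 mm high, loose. Origin under its centre.
- stapler: Black stapler, 150 x 42 mm, about 55 mm high, loose. Origin under its centre.
- wash_bottle: White bottle with a blue cap, 64 mm diameter, 150 mm high, loose. Origin under its centre.

How it is judged (in metres and radians):
On the way, in this order (a step that is already met when the one before it is completed fails the run):
1. the clamp knob is slackened while the carrier still stands where it was parked (value of joint clamp_knob above 1 rad and distance of carrier from where it was at the start of the episode below 0.015 m), for 0.2 s.
2. the carrier rests on the stops with the plunger pressed in (y of carrier in the frame of end_stop below 0.002 m and value of joint plunger above 0.01 m and contact force between carrier and end_stop above 0.5 N), for 0.5 s.
At the end, for the whole second after the job is handed in: The robot is still pushing the carrier (at least 3 N): it stands still within 2 mm of the stops, the plunger is pressed in by more than 10 mm, the carrier bears on the stops with 0.5 to 25 N, the clamp knob is slack (above 0.9 rad), and rack, stapler and bottle are within 30 mm of where they stood (all of step 2 and contact force between carrier and end_stop below 25 N and (contact force between carrier and the fingers above 3 N or contact force between carrier and the arm above 3 N) and linear speed of carrier below 0.01 m/s and value of joint clamp_knob above 0.9 rad and distance of each of tube_rack, stapler, wash_bottle from where it was at the start of the episode below 0.03 m); the arm keeps its last pose, push and grip.
It fails at once if the carrier is slammed or forced against the stops (over 45 N) (contact force between carrier and end_stop above 45 N).
It fails at once if the carrier is forced along (over 15 mm) while the clamp is tight (value of joint clamp_knob below 0.5 rad and distance of carrier from where it was at the start of the episode above 0.015 m).
It fails at once if a bystander is knocked or tipped (distance of any of tube_rack, stapler, wash_bottle from where it was at the start of the episode above 0.03 m or angle between any of tube_rack, wash_bottle's own z axis and vertical above 0.5 rad).
It also fails if it takes over 45 s, if anything falls off the work surface, if the arm or the gripper's body presses on something with over 40 N, if the wrist force passes 120 N, or if a joint passes its speed limit or range.

## Robot

A 6-joint arm with a two-finger parallel gripper is mounted at the origin on the work surface. World frame = base frame: x ahead of the robot, y to its left, z up, the work surface at z = 0. Lengths are in m, angles in degrees, forces in N, time in s.
With the tool pointing down it reaches from about 0.4 to 0.825 m from the base axis. Payload 7 kg.
Tool frame: the origin (TCP) lies at the very end of the fingers, on their centre line; the grasp point (between the pads) lies 19 mm behind it (hold_point_z is the distance from the TCP to the grasp point, in m); x points along the fingers, y is the direction in which the jaws open and shut, and the axes are right-handed (so a half turn about x gives the same grasp; the last joint's range is limited). The gripper opens to 88 mm and grips with 3 to 60 N. Pads are 19 mm wide; open, the fingers measure 130 mm over their backs; the gripper's body (78 mm by 193 mm) begins 47 mm behind the grasp point.
Start: joints at [-56.889, 20.546, 0.682, 0, -70.136, -16.507], TCP at [0.193, -0.647, 0.227] pointing down, gripper open.
Joint ranges: [-176.03, 176.03], [-82.01, 121.73], [-58.28, 71.71], [-173.87, 95.51], [-174.79, -0.11], [-173.66, 173.66]. Speed limits (degrees/s): [136.94, 136.94, 172.46, 180, 180, 180].

## Interface

Orientations are given as [roll, pitch, yaw] about the fixed x, y, z axes, in that order (R = Rz(yaw) Ry(pitch) Rx(roll)).
In Python, from plant import * gives the robot as it stands.
- The arm moves only by the shell command python3 -m crank 'ROWS'. ROWS is a JSON object of lists of equal length, an entry for each row: "delta_pos": the shift along the tool's x, y, z in m, a list of three; "turn": the turn, a rotation vector about the tool's x, y, z in degrees, a list of three; "grip": the opening, from 0 (shut) to 1 (fully open). A call has 1 to 12 rows; each row is the pose to reach, as a shift and turn from the pose commanded when the call began, along the tool's axes at that moment; what a row does not reach only later rows make up. A row lasts 1/12 s, in which the tool goes at most 41.7 mm and 7.16 degrees, less where a joint would pass 70% of its speed; a pose out of reach is approached as far as the arm can. A call with a gripper value outside its range is refused whole. The fingers move at their own pace and stop on an object; the grip force is fixed at half the most. Time passes only in rows, so rows that repeat a pose let the fingers close. It gives the time, the measured TCP pose, the force and the opening at its end, in the units of the state.
- get_obs(): the state, without advancing time (a new reading comes with each control period).
- snapshot(name): name is "scene" or "top"; returns a dict with "pixels" (420x560x3 uint8, blue, green, red), "range_z" (420x560 float32, m along the optical axis (not along the pixel's ray), 0 where there is no reading), "camera_matrix" (3x3 intrinsics, pixels), "k1" (the pictures are not rectified: a ray, as slopes to the right and down, at radius r is drawn at 1 + k1 r^2 times it, then the intrinsics apply), "eye" and "rotation" of the camera in the world. Camera axes: x right, y up, looking along -z (the intrinsics and any distortion apply to the point x, -y, -z); pixel columns grow to the right and rows downward; lengths in m; the calibration is good to about 2 mm. A picture is of the moment at which its call begins.
- close_job(): hands the job in, once; it reports no verdict.
The state is a dict: "clock": time; "joint_pos": joint angles; "qvel": joint speeds; "tau": joint torques, N m; "tool_pos": TCP position; "orientation": TCP orientation; "force": force on the tool from outside, world axes, zero at the start; "moment": the same for the moment, N m; "opening": finger opening in m.
Only numpy, scipy, OpenCV 4.12 (cv2) and the standard library are available. Lean on these libraries where they do the work, as an engineer would, in place of code of your own. Each camera call takes 0.05 s, during which the arm holds its last target. There are 200 camera calls.

## Working session

There is one attempt and no reset: what is moved stays moved. The work goes in short steps, Python scripts to look and compute and a shell command to move; the robot and the scene stay as the last step left them, time stands still between calls to the robot, and variables do not carry over. Pictures are saved under pics/ and viewed, about 8 in all and at most 12, crops included, and the job is handed in when it is done.

```bash
mkdir -p pics; ls
cat > h.py <<'E'
from plant import *
import numpy as np, cv2
def save(name):
    s=snapshot(name); np.savez(f'pics/{name}.npz',**{k:np.array(v) for k,v in s.items()}); cv2.imwrite(f'pics/{name}.png',s['pixels']); return s
def load(name): return np.load(f'pics/{name}.npz')
def ray(s,u,v):
    K=s['camera_matrix']; d=np.array([(u-K[0,2])/K[0,0],(v-K[1,2])/K[1,1]]); p=d.copy()
    for _ in range(20): p=d/(1+float(s['k1'])*(p@p))
    return p
def at(s,u,v,z):  # intersect with height z
    p=ray(s,u,v); r=s['rotation']@np.array([p[0],-p[1],-1]); e=s['eye']; return e+r*(z-e[2])/r[2]
def dep(s,u,v):
    p=ray(s,u,v); d=s['range_z'][int(round(v)),int(round(u))]; return s['eye']+s['rotation']@(np.array([p[0],-p[1],-1])*d)
E
python3 - <<'E'
from h import *
for n in('scene','top'):
    s=save(n); print(n,s['eye'],s['rotation'],s['camera_matrix'],s['k1'])
print(get_obs())
E
```

```text
pics
scene [1.2057285  0.37184782 0.51848023] [ 56.84095332  -1.4675828  111.66847733] [[408.05223719   0.         282.53817765]
 [  0.         408.05223719 207.55390484]
 [  0.           0.           1.        ]] -0.0535348346281025
top [0.45960566 0.13697015 0.92947127] [  8.91795781   0.87518396 -90.53228616] [[379.94203267   0.         277.66417854]
 [  0.         379.94203267 210.32419058]
 [  0.           0.           1.        ]] -0.10655657509268347
{'clock': 0.1, 'joint_pos': array([-5.68885007e+01,  2.05877908e+01,  6.38673250e-01, -1.66369343e-02,
       -7.01365754e+01, -1.65070373e+01]), 'qvel': array([-0.12428619, -0.00318313,  0.08407955,  0.0620784 ,  0.01441022,
       -0.00368115]), 'tau': array([-9.62076811e-04, -5.84166133e+01,  2.93753654e+01,  7.01559126e+00,
        1.01581856e-02, -6.52761241e-05]), 'tool_pos': array([ 0.19273087, -0.64643825,  0.225712  ]), 'orientation': array([ 96.1646619 ,  89.91289104, 112.76345933]), 'force': array([0.61355197, 0.22437059, 0.09233017]), 'moment': array([-0.0682838 , -0.03100861, -0.01562184]), 'opening': 0.08750493922845419}
```

```bash
sed -i "s/s\['rotation'\]@/RM(s)@/g" h.py
cat >> h.py <<'E'
from scipy.spatial.transform import Rotation as Rn
def RM(s): return Rn.from_euler('xyz',s['rotation'],degrees=True).as_matrix()
E
python3 - <<'E'
from h import *
import cv2
o=get_obs();print(Rn.from_euler('xyz',o['orientation'],degrees=True).as_matrix().round(3))
E
```

```text
[[-0.001 -0.286  0.958]
 [ 0.001  0.958  0.286]
 [-1.     0.002 -0.   ]]
```

View pics/top.png

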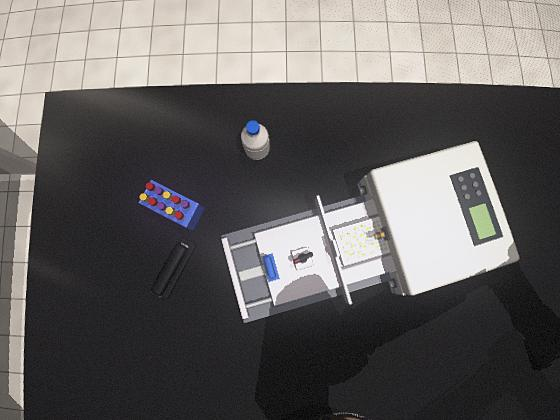

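View pics/scene.png

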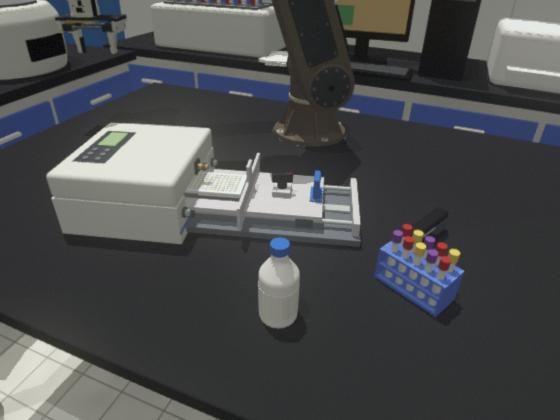

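The top view shows the housing around (440,215), front plate around (335,250), knob near (302,258), grip near (270,267), rack (170,205), stapler (172,270) and bottle (255,140). The scene view shows the knob at (285,183) and the blue grip at (317,186). I'll enlarge both.

Run:
```python
from h import *
a=cv2.imread('pics/top.png')[190:330,215:395]; b=cv2.imread('pics/scene.png')[145:245,180:370]
a=cv2.resize(a,None,fx=4,fy=4,interpolation=cv2.INTER_CUBIC); b=cv2.resize(b,None,fx=4,fy=4,interpolation=cv2.INTER_CUBIC)
cv2.imwrite('pics/topc.png',a);cv2.imwrite('pics/scenec.png',b)
```

```text
(no output)
```

View pics/topc.png

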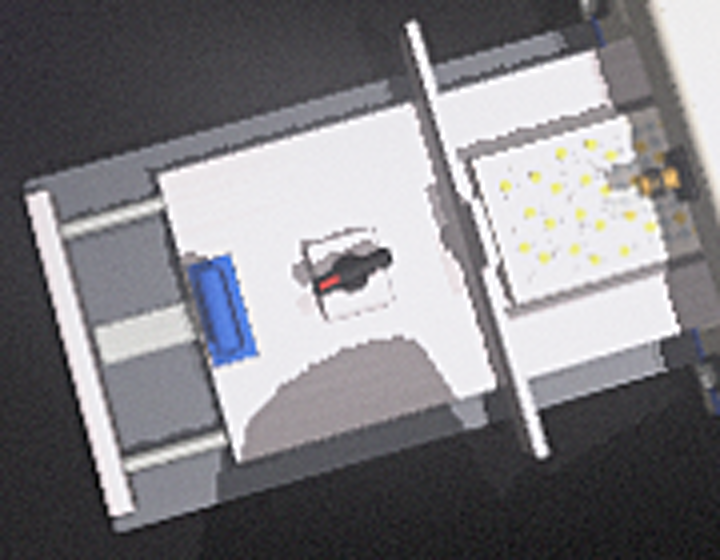

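View pics/scenec.png

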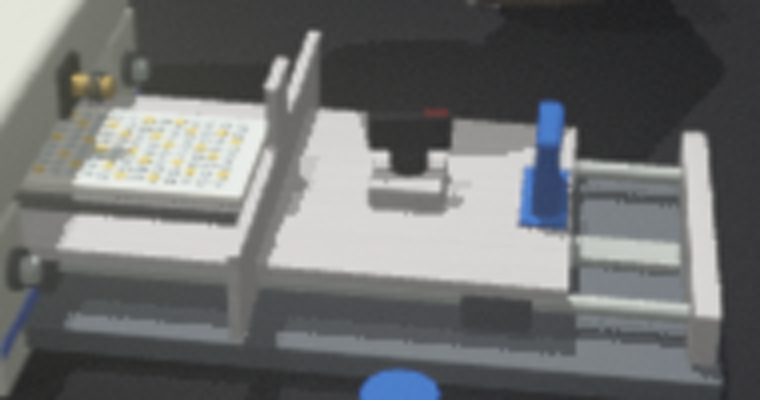

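The enlarged crops show the knob bar from its red end (318,286)/4 to its other end (390,257)/4 in the top crop. The grip top is around (222,310)/4, and in the scene crop the grip top is at (551,104)/4 and the knob bar top spans (368..450,115)/4.

```bash
cat >> h.py <<'E'
def cloud(s):
    H,W=s['range_z'].shape; K=s['camera_matrix']; u,v=np.meshgrid(np.arange(W),np.arange(H))
    d=np.stack([(u-K[0,2])/K[0,0],(v-K[1,2])/K[1,1]],-1).astype(float); p=d.copy()
    for _ in range(20): p=d/(1+float(s['k1'])*(p**2).sum(-1,keepdims=True))
    z=s['range_z'][...,None]; c=np.concatenate([p[...,:1],-p[...,1:],-np.ones_like(z)],-1)*z
    return s['eye']+c@RM(s).T
def tri(pts):
    A=np.zeros((3,3));b=np.zeros(3)
    for s,u,v in pts:
        p=ray(s,u,v); r=RM(s)@np.array([p[0],-p[1],-1]); r/=np.linalg.norm(r); M=np.eye(3)-np.outer(r,r); A+=M;b+=M@s['eye']
    return np.linalg.solve(A,b)
E
python3 - <<'E'
from h import *
t=load('top');s=load('scene')
T=lambda u,v:(t,215+u/4-.4,190+v/4-.4)
S=lambda u,v:(s,180+u/4-.4,145+v/4-.4)
r=at(*T(318,286),.104);e=at(*T(390,257),.104)
print('bar',r,e,(r+e)/2,np.linalg.norm(r-e),np.degrees(np.arctan2(*(r-e)[1::-1])))
print('knob tri',tri([T(354,271),S(409,115)]),'grip tri',tri([T(222,310),S(551,104)]))
for n,c in(('top',t),('scene',s)):
    P=cloud(c).reshape(-1,3);b,g,rr=c['pixels'].reshape(-1,3).astype(int).T
    box=(P[:,0]>.2)&(P[:,0]<.6)&(P[:,1]<.3)&(P[:,1]>-.3)
    blue=box&(b>rr+60)&(P[:,2]>.098)&(P[:,2]<.112)
    # restrict to near grip
    G=tri([T(222,310),S(551,104)]); q=P[blue&(np.hypot(*(P[:,:2]-G[:2]).T)<.06)]
    if len(q):
        m,ang=q.mean(0),cv2.minAreaRect(q[:,:2].astype(np.float32)*1000);print(n,'grip top',len(q),m,ang)
    kk=box&(np.hypot(*(P[:,:2]-((r+e)/2)[:2]).T)<.035)&(P[:,2]>.095)&(P[:,2]<.112); q=P[kk]
    if len(q): print(n,'knob top',len(q),np.median(q,0),cv2.minAreaRect(q[:,:2].astype(np.float32)*1000))
# deck/end bar, front plate edges
for nm,a in dict(endbar=((30,195),(112,515)),plate=((417,22),(545,458)),deckside=((30,183),(390,85))).items():
    z=.05 if nm!='deckside' else .02
    z=dep(*T(*a[0]))[2] if nm!='deckside' else z
    p,q=at(*T(*a[0]),z),at(*T(*a[1]),z); print(nm,p,q,np.linalg.norm(p-q),np.degrees(np.arctan2(*(q-p)[1::-1])))
P=cloud(t); q=P[(P[...,2]>.133)&(P[...,2]<.147)&(P[...,1]<0)]; print('housing',len(q),cv2.minAreaRect(q[:,:2].astype(np.float32)*1000))
E
```

```text
bar [0.47797214 0.1139467  0.104     ] [0.4931201  0.07478983 0.104     ] [0.48554612 0.09436827 0.104     ] 0.04198476587595787 111.14912454283963
knob tri [0.48565224 0.09492724 0.10211279] grip tri [0.46519841 0.16662481 0.11464568]
top grip top 131 [0.46520119 0.16743729 0.10661667] ((465.362548828125, 167.4886474609375), (47.35445785522461, 12.547666549682617), 15.392762184143066)
top knob top 97 [0.48454241 0.09464068 0.10489732] ((485.08538818359375, 95.5240249633789), (9.656546592712402, 45.23515319824219), 25.70766830444336)
scene grip top 71 [0.46955835 0.16931238 0.10527238] ((466.5054016113281, 168.37486267089844), (48.37451171875, 12.69884967803955), 17.287010192871094)
scene knob top 105 [0.48987492 0.09801659 0.1007654 ] ((489.05865478515625, 97.47795104980469), (8.817549705505371, 42.981040954589844), 23.90736961364746)
endbar [0.53545124 0.28345028 0.02318212] [0.34742593 0.23380078 0.02318212] 0.19447001735352232 -165.208241250966
plate [0.64219108 0.04712837 0.00305949] [ 0.37582194 -0.02334236  0.00305949] 0.2755333789398562 -165.18131000184025
deckside [0.54296275 0.28404638 0.02      ] [0.60019329 0.06615847 0.02      ] 0.22527866271890598 -75.2830948221297
housing 14868 ((570.3045654296875, -211.1519317626953), (281.63385009765625, 260.8853454589844), 15.565079689025879)
```

Measurements agree: reader yaw about 15.4°, knob at (0.485, 0.095) with its top near 0.104, grip at (0.4655, 0.1675) with its top near 0.106, and knob angle about 0.17 rad. I'll move above the knob in two calls.

```bash
python3 -m crank '{"delta_pos":[[0,0.06,0.047],[0,0.09,0.07],[0,0.12,0.094],[0,0.15,0.117],[0,0.18,0.14],[0,0.21,0.164],[0,0.24,0.188],[0,0.27,0.211],[0,0.3,0.235],[0,0.313,0.246],[0,0.313,0.246],[0,0.313,0.246]],"turn":[[-7,0,0],[-14,0,0],[-21,0,0],[-28,0,0],[-35,0,0],[-42,0,0],[-49,0,0],[-56,0,0],[-63,0,0],[-70,0,0],[-70,0,0],[-70,0,0]],"grip":[1,1,1,1,1,1,1,1,1,1,1,1]}'
cat >> h.py <<'E'
def goal(p,jaw):  # shift and turn to TCP p, tool down, jaw angle (deg, world)
    o=get_obs(); R=Rn.from_euler('xyz',o['orientation'],degrees=True); a=np.radians(jaw)
    y=np.array([np.cos(a),np.sin(a),0]); x=np.array([0,0,-1.]); D=Rn.from_matrix(np.stack([x,y,np.cross(x,y)],1))
    j=R.as_matrix()[:,1]
    print('clock',o['clock'],'tcp',o['tool_pos'].round(4),'jaw',np.degrees(np.arctan2(j[1],j[0])).round(2),'F',np.round(o['force'],1),'M',np.round(o['moment'],2),'open',round(o['opening'],4))
    print('shift',R.inv().apply(np.array(p)-o['tool_pos']).round(4),'turn',(R.inv()*D).as_rotvec(degrees=True).round(1))
E
python3 -c "
from h import *
goal([.4853,.0953,.18],24.7); goal([.4853,.0953,.18],204.7)"
```

```text
clock: 1.1
tool_pos: [0.3396, -0.2755, 0.2267]
orientation: [-89.7, 90.0, -2.9]
force: [-0.3, 0.6, -0.7]
opening: 0.0876
clock 1.1 tcp [ 0.3396 -0.2755  0.2267] jaw 176.76 F [-0.3  0.6 -0.7] M [-0.02  0.1  -0.06] open 0.0876
shift [ 0.0468 -0.1245  0.3784] turn [152.1   0.    0. ]
clock 1.1 tcp [ 0.3396 -0.2755  0.2267] jaw 176.76 F [-0.3  0.6 -0.7] M [-0.02  0.1  -0.06] open 0.0876
shift [ 0.0468 -0.1245  0.3784] turn [-27.9  -0.    0. ]
```

```bash
python3 -m crank '{"delta_pos":[[0,-0.011,0.035],[0,-0.022,0.07],[0,-0.034,0.105],[0,-0.046,0.14],[0,-0.058,0.175],[0,-0.069,0.21],[0,-0.081,0.245],[0,-0.092,0.28],[0,-0.104,0.315],[0,-0.1155,0.35],[0.02,-0.1245,0.3784],[0.04,-0.1245,0.3784]],"turn":[[-5,0,0],[-10,0,0],[-15,0,0],[-20,0,0],[-25,0,0],[-28,0,0],[-28,0,0],[-28,0,0],[-28,0,0],[-28,0,0],[-28,0,0],[-28,0,0]],"grip":[1,1,1,1,1,1,1,1,1,1,1,0.7]}'
python3 - <<'E'
from h import *
save('scene');s=save('top')
cv2.imwrite('pics/top2.png',cv2.resize(s['pixels'][190:330,215:395],None,fx=4,fy=4)); goal([.4853,.0953,.075],204.7)
t=load('scene');cv2.imwrite('pics/mix.png',np.hstack([cv2.resize(t['pixels'][60:240,180:370],(760//2*1,360)),cv2.resize(s['pixels'][190:330,215:395],(400,311))[:311] if 0 else cv2.copyMakeBorder(cv2.resize(s['pixels'][190:330,215:395],(400,311)),0,49,0,0,0)]))
E
```

```text
clock: 2.1
tool_pos: [0.4891, 0.0972, 0.1864]
orientation: [-91.9, 89.8, 22.7]
force: [-0.0, 0.0, -0.2]
opening: 0.0846
clock 2.2 tcp [0.4843 0.093  0.183 ] jaw -155.49 F [-0.5 -0.5 -0.6] M [-0.14  0.25 -0.05] open 0.0781
shift [ 0.108  -0.0026  0.0017] turn [-0.2 -0.  -0.4]
```

View pics/mix.png

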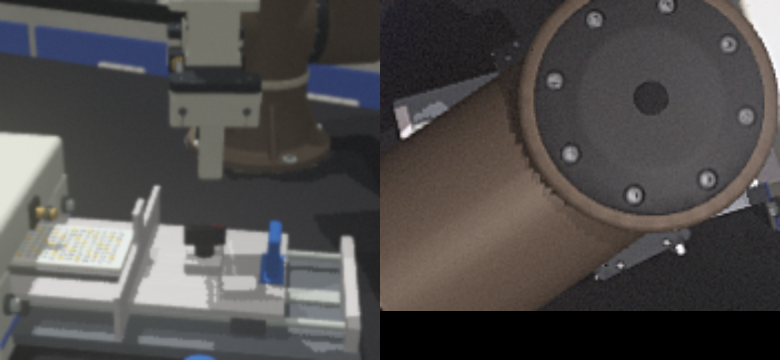

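The fingers (at about (210,150) in the left half) hang over the knob at (205,240), clear of the grip and plate. I'll descend, then close.

```bash
python3 -m crank '{"delta_pos":[[0.02,0,0],[0.04,0,0],[0.06,0,0],[0.08,0,0],[0.095,0,0],[0.105,0,0],[0.105,0,0],[0.105,0,0]],"turn":[[0,0,0],[0,0,0],[0,0,0],[0,0,0],[0,0,0],[0,0,0],[0,0,0],[0,0,0]],"grip":[0.7,0.7,0.7,0.7,0.7,0.7,0.7,0.7]}'
python3 -m crank '{"delta_pos":[[0,0,0],[0,0,0],[0,0,0],[0,0,0],[0,0,0],[0,0,0],[0,0,0],[0,0,0],[0,0,0],[0,0,0],[0,0,0],[0,0,0]],"turn":[[0,0,0],[0,0,0],[0,0,0],[0,0,0],[0,0,0],[0,0,0],[0,0,0],[0,0,0],[0,0,0],[0,0,0],[0,0,0],[0,0,0]],"grip":[0,0,0,0,0,0,0,0,0,0,0,0]}'
python3 -c "
from h import *
goal([.4853,.0953,.076],275)"
```

```text
clock: 2.87
tool_pos: [0.4862, 0.093, 0.0821]
orientation: [139.3, 90.0, -106.1]
force: [0.7, -0.7, 0.4]
opening: 0.0614
clock: 3.87
tool_pos: [0.4864, 0.094, 0.0823]
orientation: [-99.9, 89.9, 14.7]
force: [-0.7, -0.4, 5.5]
opening: 0.0099
clock 3.8667 tcp [0.4864 0.094  0.0823] jaw -155.38 F [-0.7 -0.4  5.5] M [-0.04  0.41 -0.07] open 0.0099
shift [0.0063 0.0005 0.0017] turn [-70.4  -0.1   0. ]
```

Bar gripped (opening 9.9 mm). I'll turn it about 72° anticlockwise.

```bash
python3 -m crank '{"delta_pos":[[0,0,0],[0,0,0],[0,0,0],[0,0,0],[0,0,0],[0,0,0],[0,0,0],[0,0,0],[0,0,0],[0,0,0],[0,0,0],[0,0,0]],"turn":[[-3,0,0],[-6,0,0],[-9,0,0],[-12,0,0],[-15,0,0],[-18,0,0],[-21,0,0],[-24,0,0],[-27,0,0],[-30,0,0],[-33,0,0],[-36,0,0]],"grip":[0,0,0,0,0,0,0,0,0,0,0,0]}'
python3 -m crank '{"delta_pos":[[0,0,0],[0,0,0],[0,0,0],[0,0,0],[0,0,0],[0,0,0],[0,0,0],[0,0,0],[0,0,0],[0,0,0],[0,0,0],[0,0,0]],"turn":[[-4,0,0],[-8,0,0],[-12,0,0],[-16,0,0],[-20,0,0],[-24,0,0],[-28,0,0],[-32,0,0],[-36,0,0],[-36,0,0],[-36,0,0],[-36,0,0]],"grip":[0,0,0,0,0,0,0,0,0,0,0,0]}'
python3 -c "
from h import *
goal([.4853,.0953,.076],275)"
```

```text
clock: 4.87
tool_pos: [0.4873, 0.0947, 0.0823]
orientation: [-121.1, 89.8, 29.7]
force: [2.2, 1.3, 2.0]
opening: 0.0099
clock: 5.87
tool_pos: [0.4877, 0.0949, 0.0823]
orientation: [-161.2, 89.8, 25.3]
force: [4.4, 2.7, -0.3]
opening: 0.0097
clock 5.8667 tcp [0.4877 0.0949 0.0823] jaw -83.47 F [ 4.4  2.7 -0.3] M [ 0.92 -1.59  0.15] open 0.0097
shift [ 0.0063 -0.0006  0.0024] turn [ 1.5 -0.2  0.1]
```

```bash
python3 -m crank '{"delta_pos":[[0,0,0],[0,0,0],[0,0,0],[0,0,0],[-0.02,0,0],[-0.04,0,0],[-0.06,0,0],[-0.08,0,0],[-0.08,0,0],[-0.08,0,0]],"turn":[[0,0,0],[0,0,0],[0,0,0],[0,0,0],[0,0,0],[0,0,0],[0,0,0],[0,0,0],[0,0,0],[0,0,0]],"grip":[0.4,0.4,0.4,0.4,0.4,0.4,0.4,0.4,0.4,0.4]}'
python3 - <<'E'
from h import *
goal([.4655,.1675,.072],285.4)
s=save('scene');P=cloud(s);b,g,r=[s['pixels'][...,i].astype(int) for i in range(3)]
d=np.hypot(P[...,0]-.466,P[...,1]-.168)
q=P[(d<.05)&(b>r+60)&(P[...,2]>.098)&(P[...,2]<.112)]; print('grip',cv2.minAreaRect(q[:,:2].astype(np.float32)*1000))
d=np.hypot(P[...,0]-.4855,P[...,1]-.0953)
q=P[(d<.035)&(P[...,2]>.095)&(P[...,2]<.112)]; print('knob',cv2.minAreaRect(q[:,:2].astype(np.float32)*1000))
cv2.imwrite('pics/s3.png',cv2.resize(s['pixels'][60:240,180:370],None,fx=3,fy=3,interpolation=cv2.INTER_CUBIC))
E
```

```text
clock: 6.7
tool_pos: [0.4856, 0.0937, 0.1621]
orientation: [-130.6, 90.0, 55.9]
force: [0.5, -0.4, -0.7]
opening: 0.035
clock 6.7 tcp [0.4856 0.0937 0.1621] jaw -83.48 F [ 0.5 -0.4 -0.7] M [-0.13  0.18  0.05] open 0.035
shift [ 0.0902 -0.0756  0.0116] turn [-8.9 -0.   0. ]
grip ((467.45941162109375, 174.06597900390625), (43.93783187866211, 10.724690437316895), 17.00472640991211)
knob ((487.4786376953125, 102.15724182128906), (43.75612258911133, 9.722922325134277), 5.480961322784424)
```

View pics/s3.png

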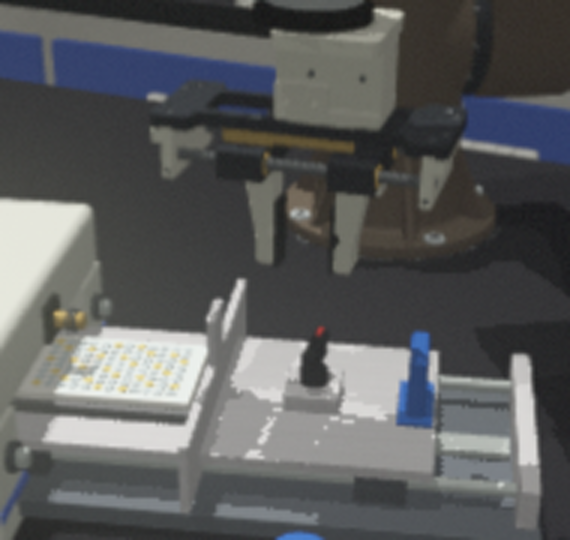

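The knob bar (315,360) now lies across, at about 1.4 rad. The grip at (420,370) is free, and the carrier sits roughly 5 mm further out. Next I'll go over the grip and down.

```bash
python3 -m crank '{"delta_pos":[[0,-0.02,0.003],[0,-0.04,0.006],[0,-0.06,0.009],[0,-0.08,0.012],[0,-0.08,0.012],[0.02,-0.08,0.012],[0.04,-0.08,0.012],[0.06,-0.08,0.012],[0.075,-0.08,0.012],[0.088,-0.08,0.012],[0.088,-0.08,0.012],[0.088,-0.08,0.012]],"turn":[[-3,0,0],[-6,0,0],[-9,0,0],[-9,0,0],[-9,0,0],[-9,0,0],[-9,0,0],[-9,0,0],[-9,0,0],[-9,0,0],[-9,0,0],[-9,0,0]],"grip":[0.4,0.4,0.4,0.4,0.4,0.4,0.4,0.4,0.4,0.4,0.4,0.4]}'
python3 -m crank '{"delta_pos":[[0,0,0],[0,0,0],[0,0,0],[0,0,0],[0,0,0],[0,0,0],[0,0,0],[0,0,0],[0,0,0],[0,0,0]],"turn":[[0,0,0],[0,0,0],[0,0,0],[0,0,0],[0,0,0],[0,0,0],[0,0,0],[0,0,0],[0,0,0],[0,0,0]],"grip":[0,0,0,0,0,0,0,0,0,0]}'
python3 - <<'E'
from h import *
goal([.4645,.1725,.072],285.4)
s=save('scene');t=save('top')
cv2.imwrite('pics/s4.png',np.vstack([cv2.resize(s['pixels'][100:240,180:370],(600,442)),cv2.resize(t['pixels'][190:330,215:395],(200,156))[:, :].repeat(1,0) if 0 else cv2.copyMakeBorder(cv2.resize(t['pixels'][190:330,215:395],(200,156)),0,0,0,400,0)]))
E
```

```text
clock: 7.75
tool_pos: [0.4638, 0.1708, 0.0724]
orientation: [26.5, 89.8, -138.0]
force: [-0.1, 0.5, -0.3]
opening: 0.035
clock: 8.58
tool_pos: [0.4651, 0.1722, 0.0742]
orientation: [-158.5, 89.9, 37.2]
force: [-2.6, 1.5, 6.8]
opening: 0.0135
clock 8.5833 tcp [0.4651 0.1722 0.0742] jaw -74.39 F [-2.6  1.5  6.8] M [ 0.1   0.74 -0.07] open 0.0135
shift [ 0.0022 -0.0005  0.0004] turn [ 0.2 -0.1  0. ]
```

View pics/s4.png

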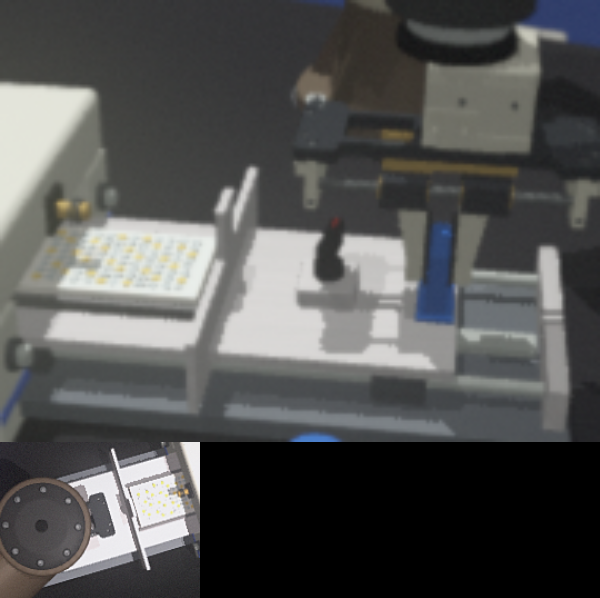

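Grip held (opening 13.5 mm), and the blue tab at (440,265) sits between the fingers with the knob clear. Now I'll push along tool +y.

```bash
python3 -m crank '{"delta_pos":[[0,0.003,0],[0,0.007,0],[0,0.011,0],[0,0.016,0],[0,0.021,0],[0,0.026,0],[0,0.031,0],[0,0.035,0],[0,0.038,0],[0,0.04,0],[0,0.04,0],[0,0.04,0]],"turn":[[0,0,0],[0,0,0],[0,0,0],[0,0,0],[0,0,0],[0,0,0],[0,0,0],[0,0,0],[0,0,0],[0,0,0],[0,0,0],[0,0,0]],"grip":[0,0,0,0,0,0,0,0,0,0,0,0]}'
python3 - <<'E'
from h import *
goal([.4645,.1725,.074],285.4)
s=save('scene');t=save('top')
T=t['pixels'];cv2.imwrite('pics/s5.png',np.hstack([cv2.resize(T[180:320,310:430],(480,560)),cv2.resize(s['pixels'][130:270,170:250],(320,560))]))
E
```

```text
clock: 9.68
tool_pos: [0.4759, 0.1331, 0.0742]
orientation: [166.2, 90.0, 1.8]
force: [-0.5, -1.5, 5.8]
opening: 0.0139
clock 9.6833 tcp [0.4759 0.1331 0.0742] jaw -74.39 F [-0.5 -1.5  5.8] M [-0.66  0.36 -0.1 ] open 0.0139
shift [ 0.0002 -0.041   0.0004] turn [ 0.2 -0.  -0. ]
```

View pics/s5.png

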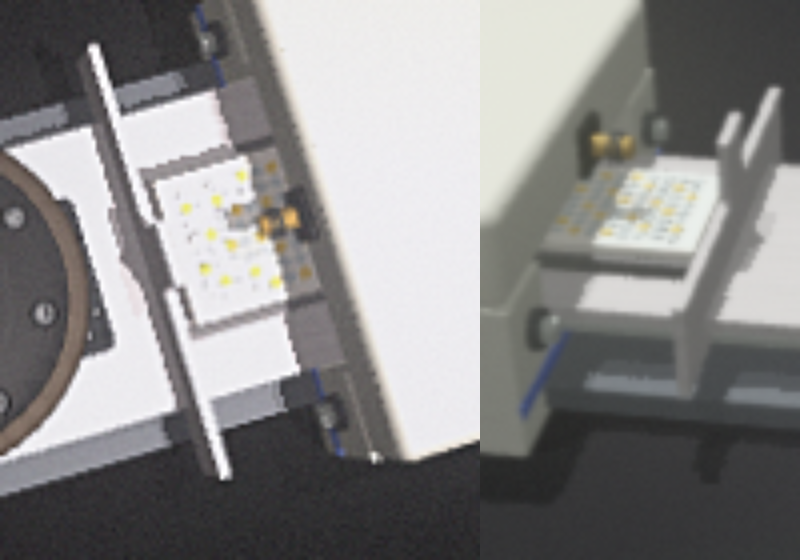

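The left panel shows the stop tips at about (200,42)/4 and (320,412)/4, and the plunger tip at about (257,222)/4. The carrier is still well clear. I'll work out what remains.

Run:
```python
from h import *
t=load('top'); u=np.array([np.cos(np.radians(105.5)),np.sin(np.radians(105.5)),0])
o=np.array([.4759,.1331,0])-.15*u
for n,a,b,z in(('stop',198,42,.06),('stop',318,412,.06),('plg',259,222,.106),('plate',92,45,.086),('plate',224,475,.086)):
    p=at(t,310+a/4-.4,180+b/4-.4,z); print(n,p.round(4),'remaining',round(float((o-p)@u),4))
```

```text
stop [ 0.6419 -0.0421  0.06  ] remaining 0.0632
stop [ 0.4272 -0.1023  0.06  ] remaining 0.0639
plg [ 0.5318 -0.0619  0.106 ] remaining 0.0528
plate [0.6353 0.0237 0.086 ] remaining -0.002
plate [ 0.3951 -0.0418  0.086 ] remaining -0.0031
```

```bash
python3 -m crank '{"delta_pos":[[0,0.003,0],[0,0.007,0],[0,0.012,0],[0,0.017,0],[0,0.022,0],[0,0.027,0],[0,0.032,0],[0,0.037,0],[0,0.041,0],[0,0.044,0],[0,0.046,0],[0,0.046,0]],"turn":[[0,0,0],[0,0,0],[0,0,0],[0,0,0],[0,0,0],[0,0,0],[0,0,0],[0,0,0],[0,0,0],[0,0,0],[0,0,0],[0,0,0]],"grip":[0,0,0,0,0,0,0,0,0,0,0,0]}'
python3 -m crank '{"delta_pos":[[0,0.001,0],[0,0.002,0],[0,0.003,0],[0,0.004,0],[0,0.005,0],[0,0.006,0],[0,0.007,0],[0,0.008,0],[0,0.009,0],[0,0.009,0],[0,0.009,0]],"turn":[[0,0,0],[0,0,0],[0,0,0],[0,0,0],[0,0,0],[0,0,0],[0,0,0],[0,0,0],[0,0,0],[0,0,0],[0,0,0]],"grip":[0,0,0,0,0,0,0,0,0,0,0]}'
python3 -m crank '{"delta_pos":[[0,0.001,0],[0,0.002,0],[0,0.003,0],[0,0.004,0],[0,0.004,0],[0,0.004,0]],"turn":[[0,0,0],[0,0,0],[0,0,0],[0,0,0],[0,0,0],[0,0,0]],"grip":[0,0,0,0,0,0]}'
```

```text
clock: 10.78
tool_pos: [0.4882, 0.0887, 0.0742]
orientation: [164.5, 90.0, 0.1]
force: [-1.1, -2.1, 7.1]
opening: 0.0139
clock: 11.7
tool_pos: [0.4903, 0.0809, 0.0742]
orientation: [-136.0, 89.9, 59.6]
force: [-5.0, 4.0, 7.4]
opening: 0.0141
clock: 12.2
tool_pos: [0.4913, 0.0774, 0.0742]
orientation: [-129.5, 89.9, 66.1]
force: [-6.3, 5.8, 8.1]
opening: 0.0137
```

```bash
for i in 1 2 3; do python3 -m crank '{"delta_pos":[[0,0.0005,0],[0,0.001,0],[0,0.001,0],[0,0.001,0]],"turn":[[0,0,0],[0,0,0],[0,0,0],[0,0,0]],"grip":[0,0,0,0]}'; done
```

```text
clock: 12.53
tool_pos: [0.4916, 0.0765, 0.0742]
orientation: [-126.0, 89.9, 69.6]
force: [-6.1, 7.8, 8.6]
opening: 0.014
clock: 12.87
tool_pos: [0.4918, 0.0757, 0.0742]
orientation: [-123.4, 89.9, 72.2]
force: [-6.8, 6.5, 9.3]
opening: 0.0137
clock: 13.2
tool_pos: [0.4921, 0.0748, 0.0742]
orientation: [-124.7, 89.9, 71.0]
force: [-6.3, 6.9, 8.6]
opening: 0.0138
```

```bash
for i in 1 2; do python3 -m crank '{"delta_pos":[[0,0.0005,0],[0,0.001,0],[0,0.001,0],[0,0.001,0]],"turn":[[0,0,0],[0,0,0],[0,0,0],[0,0,0]],"grip":[0,0,0,0]}'; done
```

```text
clock: 13.53
tool_pos: [0.4923, 0.0739, 0.0742]
orientation: [-122.2, 89.9, 73.4]
force: [-6.7, 8.2, 10.3]
opening: 0.0139
clock: 13.87
tool_pos: [0.4926, 0.073, 0.0742]
orientation: [-122.0, 89.9, 73.7]
force: [-6.5, 8.3, 9.5]
opening: 0.0134
```

```bash
for i in 1 2; do python3 -m crank '{"delta_pos":[[0,0.0005,0],[0,0.001,0],[0,0.001,0],[0,0.001,0]],"turn":[[0,0,0],[0,0,0],[0,0,0],[0,0,0]],"grip":[0,0,0,0]}'; done
python3 - <<'E'
from h import *
s=save('scene');t=save('top')
T=t['pixels'];cv2.imwrite('pics/s6.png',np.hstack([cv2.resize(T[180:320,310:430],(480,560)),cv2.resize(s['pixels'][130:270,170:250],(320,560))]))
E
```

```text
clock: 14.2
tool_pos: [0.4928, 0.0722, 0.0742]
orientation: [-118.2, 89.9, 77.4]
force: [-8.0, 9.7, 9.3]
opening: 0.0136
clock: 14.53
tool_pos: [0.4928, 0.0722, 0.0742]
orientation: [-112.6, 89.8, 83.0]
force: [-11.6, 16.3, 11.2]
opening: 0.014
```

View pics/s6.png

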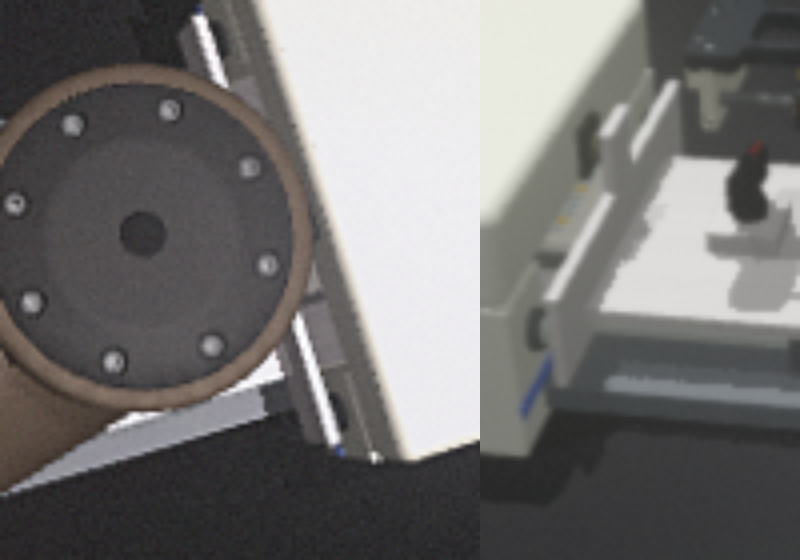

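The plate now meets the stops: the last 1 mm gave no motion and the force rose by about 8 N. The picture shows the plate against both stop bolts, with the knob still across at (748,180). I'll hold, check, then hand in.

```bash
python3 -m crank '{"delta_pos":[[0,0,0],[0,0,0],[0,0,0],[0,0,0],[0,0,0],[0,0,0],[0,0,0],[0,0,0],[0,0,0],[0,0,0]],"turn":[[0,0,0],[0,0,0],[0,0,0],[0,0,0],[0,0,0],[0,0,0],[0,0,0],[0,0,0],[0,0,0],[0,0,0]],"grip":[0,0,0,0,0,0,0,0,0,0]}'
python3 - <<'E'
from h import *
t=np.load('pics/top.npz')
o=get_obs(); print('push',o['force']@[.267,-.964,0])
if abs(o['force'][:2]@[.267,-.964])>13: print(close_job())
E
```

```text
clock: 15.47
tool_pos: [0.4928, 0.0722, 0.0742]
orientation: [-112.9, 89.8, 82.7]
force: [-11.8, 17.5, 10.6]
opening: 0.0138
push -20.05710108408617
the job is handed in; nothing more can be done
None
```

I slackened the wing knob by about 72° anticlockwise. I then took the carrier by its blue grip and slid it in against the plunger, using 1 mm steps near the end, until it sat on the stops. I handed the job in at 15.5 s, still holding the grip.

**Final position and push:** the tool stood still at [0.4928, 0.0722, 0.0742] m. The last 1 mm commanded gave no motion, and the push rose from about 11.5 N to about 19–20 N. That puts roughly 8 N on the stops, with the plunger and friction taking the rest. The force reading drifted a few newtons during the job, so that figure is approximate. The last pictures showed the plate against both stop bolts.

**Knob:** it measured about 1.4 rad from a picture after turning, and it still lay across the slide in the final view.

**Did not match or not checked:**
- **Carrier shift:** after I released the knob, the carrier appeared to have moved about 5 mm outward. That is inside the 15 mm allowed, and I allowed for it when taking the grip.
- **Travel estimate:** the picture estimate of the remaining travel was 63.5 mm, and contact came at about 65–66 mm.
- **Bystanders:** I did not re-measure the rack, stapler and bottle at the end. The arm's path did not go near them.

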